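# Find and lift out the released ink cartridge

### The job

The garment printer has released one of the three ink cartridges interlocked in its dock, but nothing shows which; the other two are still latched. Find the released one by tugging each upward by its tab, lift it straight up out from between its neighbours, and stand it upright in the free half of the cardboard return tray beside the old cartridge, without dropping or tipping it. Leave the latched cartridges home in the dock, and the old cartridge and all other things where they are.

Things in the scene. Friction and masses are not known exactly. Their poses are not given: they have to be found in the camera images.
- dock: grey printer ink dock, fixed, 138 mm (x) by 200 mm (y), with a 12 mm floor on which the cartridges stand, a 50 mm high rear wall at +x and 78 mm high cheeks at its two ends; holds three cartridges side by side 52 mm apart along its y, their centres at y = -45, 7, 59 mm. Origin: underside; x towards its rear wall, z up.
- cart_a_center (a point): white plastic ink cartridge with a black tab on top, in the -y bay of the dock. This point is its centre, half-way up under the tab's middle: 58 mm above its underside, 22 mm below its body's top. z up, x to the dock's rear. Body 100 mm (x) by 48 mm (y, from -31 to +17) by 80 mm high. On top a tab 16 mm thick (x), 30 mm wide (y), 36 mm high, to be pinched across x; 116 mm over all. About 0.35 kg.
- cart_b_center (a point): white plastic ink cartridge with a black tab on top, in the middle bay of the dock. This point is its centre, half-way up under the tab's middle: 58 mm above its underside, 22 mm below its body's top. z up, x to the dock's rear. Size and tab as cart_a. On its +y side a T tongue as high as the body reaches 16 mm out into the next piece's groove; a like groove in its -y side. About 3 mm play in x, 2 mm in y; the tongues let go once it has risen 80 mm.
- cart_c_center (a point): white plastic ink cartridge with a black tab on top, in the +y bay of the dock. This point is its centre, half-way up under the tab's middle: 58 mm above its underside, 22 mm below its body's top. z up, x to the dock's rear. Shape as the other two. A latched cartridge stops dead after rising 2 mm; the released one rises freely, with its weight and slight rubbing only.
- tray: open cardboard return tray, fixed, 160 mm (x) by 190 mm (y) outside, 45 mm high, walls and floor 5 mm. Origin: centre of its underside; z up. Its -y half holds the old cartridge, its +y half is free.
- tray_free (a point): point on the tray's inner floor (5 mm above the tray's underside), 43 mm to +y of the tray's centre: a good place to set the cartridge down with its centre above, cartridge x along tray x. The free space is 150 mm in x, and in y runs from the old cartridge's tongue (about 12 mm to -y of the tray's centre) to the wall 90 mm to +y of it.
- old_cart_center (a point): an older spent cartridge of the same shape and size standing loose in the tray's -y half; this point is its centre, half-way up (58 mm). Leave it.
- tape_center (a point): cardboard ring core of a tape roll, 100 mm across, 48 mm high, loose bystander; centre, half-way up.
- pen_cup_center (a point): black pen cup, 76 mm across, 100 mm high, loose bystander; centre, half-way up.
- cone_center (a point): white thread cone, 80 mm across its foot, 140 mm high, loose bystander; centre, half-way up.
- scanner_center (a point): black barcode scanner on its stand, 105 mm high, loose bystander; about its centre, 50 mm up.
- spray_center (a point): white bottle, 60 mm across, 160 mm high, loose bystander; centre, half-way up.
- stapler_center (a point): grey and black stapler, 130 mm long, 47 mm high, loose bystander; centre, half-way up.
Things that resemble listed ones, but are neither listed nor needed, are in the scene too. What is shaped like the part that bears cart_b_center but pink or yellow is not meant. Leave any green look-alike of the part that bears cart_a_center alone.

How it is judged:
By the outcome, as a careful person would: the job done as asked, in the order asked, and still so for the second after the job is handed in, with the robot touching nothing.
It also fails if it takes over 61 s, if anything falls off the work surface, if the arm or the gripper's body presses on something with over 40 N, if the wrist force passes 120 N, or if a joint passes its speed limit or range.

### The arm

A 6-joint arm with a two-finger parallel gripper is mounted at the origin on the work surface. World frame = base frame: x ahead of the robot, y to its left, z up, the work surface at z = 0. Lengths are in m, angles in rad, forces in N, time in s.
With the tool pointing down it reaches from about 0.35 to 0.95 m from the base axis. Payload 17.4 kg.
Tool frame: the origin (TCP) lies at the very end of the fingers, on their centre line; the grasp point (between the pads) lies 19 mm behind it; z points along the fingers, y is the line along which they close (so a half turn about z gives the same grasp; the last joint's range is limited). The gripper opens to 93 mm and grips with 3 to 60 N. Pads are 15 mm wide; open, the fingers measure 128 mm over their backs; the gripper's body (75 mm by 188 mm) begins 65 mm behind the grasp point.
Start: joints at [-1.243, 0.116, 1.442, -0, 1.584, -0.038], TCP at [0.241, -0.63, 0.219] pointing down, gripper open.
Joint ranges: [-2.83, 2.83], [-0.83, 2.19], [0.07, 2.5], [-1.14, 4.28], [0.01, 3], [-2.97, 2.97]. Speed limits (rad/s): [1.89, 1.89, 2.22, 3.14, 3.14, 3.14].

### API

Orientations are given as a unit quaternion [x, y, z, w].
In Python, from workcell import status, camera, job gives the robot as it stands.
- The arm moves only by the tool drive_tool, never from a script. Its argument "steps" is one flat list of numbers, 5 for each row, row after row: the shift along the world's x, y, z in m, then the turn about the world's z in rad, then the closure, from 0 (fully open) to 1 (shut). In form: [dx, dy, dz, spin, jaw, dx, dy, dz, spin, jaw, ...]. A call has 1 to 20 rows; each row shifts and turns the commanded pose from where the row before left it; what a row does not reach is not made up. A row lasts 1/10 s, in which the tool goes at most 50 mm and 8.59 degrees, less where a joint would pass 70% of its speed; a pose out of reach is approached as far as the arm can. A call with a gripper value outside its range is refused whole. The fingers move at their own pace and stop on an object; "force" is the grip in N (left out, the last holds). Time passes only in rows, so rows that do not move let the fingers close. It gives the time, the measured TCP pose, the force, the opening and the grip force at its end, in the units of the state.
- status.observe(): the state, without advancing time (a new reading comes with each control period).
- camera(name): name is "scene" or "top" or "wrist"; returns a dict with "frame" (384x512x3 uint8, red, green, blue), "fx", "fy", "cx", "cy" (pixels), "dist_coeffs" ([k1, k2, p1, p2, k3] as OpenCV has them; the pictures are not rectified), "T" (4x4, takes a point from camera to world coordinates). Camera axes: x right, y down, z forward; pixel columns grow to the right and rows downward; lengths in m; the calibration is good to about 2 mm. A picture is of the moment at which its call begins. There is no depth.
- job.close_job(): hands the job in; it is judged then, once.
The state is a dict: "time": time; "joint_pos": joint angles; "joint_velocities": joint speeds; "joint_torque": joint torques, N m; "position": TCP position; "orientation": TCP orientation; "ft_force": force on the tool from outside, world axes, zero at the start; "moment": the same for the moment, N m; "width": opening from 0.0 (shut) to 1.0 (fully open); "gripper_force": force on a finger pad.
Only numpy, scipy, OpenCV 4.12 (cv2) and the standard library are available. Lean on these libraries where they do the work, as an engineer would, in place of code of your own. Each camera call takes 0.05 s, during which the arm holds its last target. There are 200 camera calls.

## Working session

There is one attempt and no reset: what is moved stays moved. The work goes in short steps, Python scripts to look and compute and a tool call to move; the robot and the scene stay as the last step left them, time stands still between calls to the robot, and variables do not carry over. Pictures are saved under pics/ and viewed, at most 10 in all, crops included, and the job is handed in when it is done.

Besides the shell and the picture viewer there is one more tool, called by a JSON object that holds its "op" and its "data", one argument or row to a line. drive_tool: Moves the arm, as the interface text tells. Its arguments: {"type":"object","properties":{"steps":{"type":"array"},"force":{"type":"number"}},"required":["steps"]}

```bash
mkdir -p pics; python3 - <<'E'
from workcell import status,camera
import cv2,numpy as np,pickle
o=status.observe();print(o['time'],o['position'],o['orientation'],o['ft_force'],o['width'])
d={}
for n in("scene","top"):
    c=camera(n);d[n]=c;print(n,c['fx'],c['fy'],c['cx'],c['cy'],c['dist_coeffs'],np.round(c['T'],3).tolist())
    cv2.imwrite(f'pics/{n}0.png',cv2.resize(c['frame'][:,:,::-1],(800,600),interpolation=cv2.INTER_CUBIC))
pickle.dump(d,open('cams.pkl','wb'))
E
```

```text
0.0 [ 0.24136917 -0.63011891  0.21787726] [ 9.83319911e-01  1.81883405e-01 -9.12360857e-05 -6.09675330e-04] [-0.05060143 -0.54282893  0.3027333 ] 0.9992014628753227
scene 461.2446288090297 461.2446288090297 262.5134138397753 195.22378456857044 [-0.07705849  0.          0.          0.          0.        ] [[0.742, 0.563, -0.363, 1.104], [0.67, -0.624, 0.402, -0.691], [0.0, -0.542, -0.841, 1.541], [0.0, 0.0, 0.0, 1.0]]
top 456.7863426280848 456.7863426280848 253.06466266873738 190.29484136040043 [0.01074711 0.         0.         0.         0.        ] [[-0.027, -0.995, 0.096, 0.347], [-1.0, 0.028, 0.009, -0.006], [-0.012, -0.096, -0.995, 1.387], [0.0, 0.0, 0.0, 1.0]]
```

View pics/scene0.png

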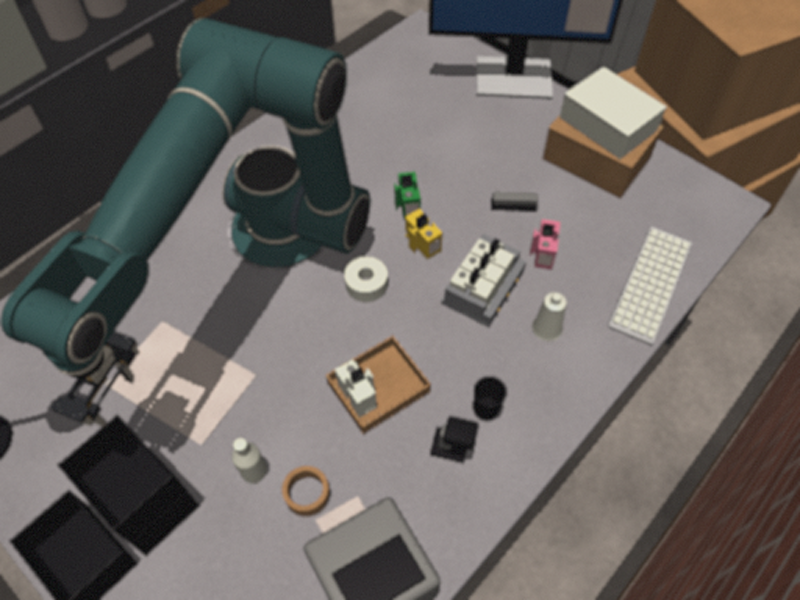

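View pics/top0.png

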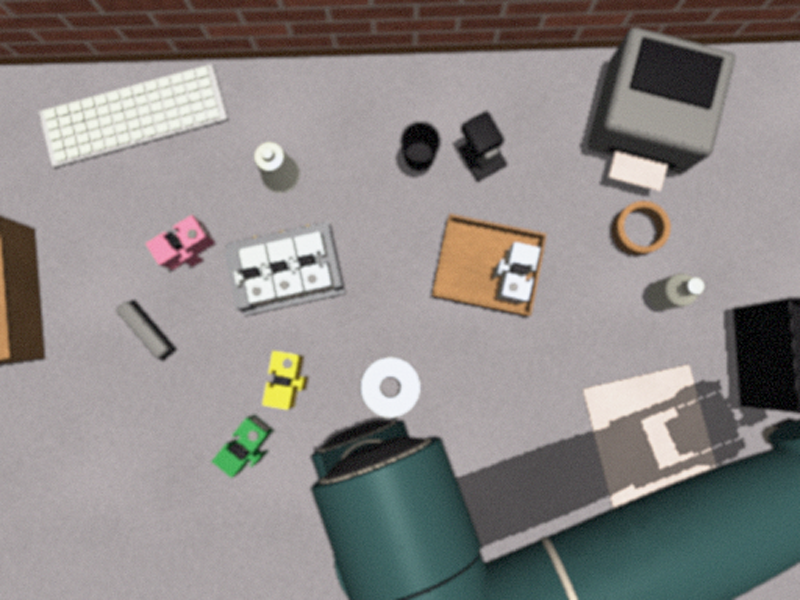

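The scene view shows the dock (485,278), tray (380,383) and coloured look-alikes. In the top view (+x up, +y left), the tabs are at about a (308,260), b (279,267), c (251,272). The tray rim corners are (449,217), (545,235), (528,315) and (433,294), and the old cartridge's tab is at (520,268).

```bash
cat > h.py <<'E'
import numpy as np,cv2
def ray(c,u,v,z):
    K=np.array([[c['fx'],0,c['cx']],[0,c['fy'],c['cy']],[0,0,1]])
    p=cv2.undistortPoints(np.array([[[u,v]]],float),K,np.array(c['dist_coeffs']))[0,0]
    T=c['T'];d=T[:3,:3]@[p[0],p[1],1];o=T[:3,3]
    return o+d*(z-o[2])/d[2]
def proj(c,P):
    K=np.array([[c['fx'],0,c['cx']],[0,c['fy'],c['cy']],[0,0,1]]);Ti=np.linalg.inv(c['T'])
    return cv2.projectPoints(np.atleast_2d(P).astype(float),cv2.Rodrigues(Ti[:3,:3])[0],Ti[:3,3],K,np.array(c['dist_coeffs']))[0][:,0]
E
python3 - <<'E'
import pickle;from h import *
d=pickle.load(open('cams.pkl','rb'));c=d['top'];s=.64
f=lambda u,v,z:ray(c,u*s,v*s,z).round(4)
A=[f(*p,.128) for p in((308,260),(279,267),(251,272))]
print('tabs',*A); v=A[2]-A[0];print('yaw',np.arctan2(-v[0],v[1]),np.hypot(*v[:2]))
R=[f(*p,.045) for p in((449,217),(545,235),(528,315),(433,294))]
print('tray',*R,np.mean(R,0))
for a,b in((1,0),(2,3)): v=R[a]*-1+R[b];print(np.arctan2(-v[0],v[1]),np.hypot(*v[:2]))
for a,b in((2,1),(3,0)): v=R[a]*-1+R[b];print(np.arctan2(v[1],v[0]),np.hypot(*v[:2]))
print('old',f(520,268,.121))
import cv2
im=c['frame'][:,:,::-1]
cv2.imwrite('pics/crop1.png',cv2.resize(im[130:210,130:360],(800,278),interpolation=cv2.INTER_CUBIC))
E
```

```text
tabs [0.5396 0.159  0.128 ] [0.5284 0.2109 0.128 ] [0.5208 0.2609 0.128 ]
yaw 0.1824430494638021 0.10361973750208017
tray [ 0.6274 -0.1006  0.045 ] [ 0.5874 -0.2815  0.045 ] [ 0.4361 -0.2426  0.045 ] [ 0.4807 -0.0654  0.045 ] [ 0.5329   -0.172525  0.045   ]
-0.2176151437934424 0.18526956037082828
-0.24657144117998753 0.1827265716856747
-0.25165454593986486 0.15622067724856403
-0.23549341705266974 0.1508639453282327
old [ 0.5154 -0.2187  0.121 ]
```

View pics/crop1.png

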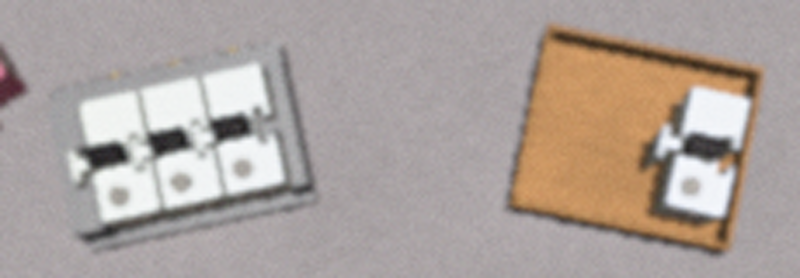

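The crop shows the dock turned about +0.18 rad and the tray about -0.235 rad. The tabs are at crop (230,127), (168,141) and (105,153), and the tray's left half is free. I'll go above cart b.

{"op": "drive_tool", "data": {
  "steps": [0.023,0.038,0.006,0.069,0,0.023,0.038,0.006,0.069,0,0.023,0.038,0.006,0.069,0,0.023,0.038,0.006,0.069,0,0.023,0.038,0.006,0.069,0,0.023,0.038,0.006,0.069,0,0.023,0.038,0.006,0.069,0,0.023,0.038,0.006,0.069,0,0.023,0.038,0.006,0.069,0,0.023,0.038,0.006,0.069,0,0.006,0.046,0,0.069,0,0.006,0.046,0,0.069,0,0.006,0.046,0,0.069,0,0.006,0.046,0,0.069,0,0.006,0.046,0,0.069,0,0.006,0.046,0,0.069,0,0.006,0.046,0,0.069,0,0.006,0.046,0,0.069,0,0.006,0.046,0,0.069,0,0.006,0.046,0,0.069,0]
}}

```text
time: 2.1
position: [0.5312, 0.2117, 0.2785]
orientation: [0.641, 0.767, -0.0, 0.0]
ft_force: [0.7, -0.4, 0.2]
width: 0.999
gripper_force: 0.0
```

```bash
cat > look.py <<'E'
import sys,pickle,cv2,numpy as np
from workcell import status,camera
n=sys.argv[1];k=sys.argv[2];c=camera(n);pickle.dump(c,open(k+'.pkl','wb'))
o=status.observe();print(o['time'],o['position'].round(4) if hasattr(o['position'],'round') else o['position'],o['orientation'],np.round(o['ft_force'],2),o['width'])
print(np.round(c['T'],3).tolist())
cv2.imwrite(f'pics/{k}.png',cv2.resize(c['frame'][:,:,::-1],(800,600),interpolation=cv2.INTER_CUBIC))
E
python3 look.py wrist w1
```

```text
2.15 [0.5313 0.2167 0.2777] [ 6.38706778e-01  7.69449518e-01  2.54104909e-04 -1.01339354e-03] [-2.44  3.87 -2.11] 0.9975394590143902
[[0.984, 0.171, 0.045, 0.519], [0.177, -0.952, -0.251, 0.28], [0.0, 0.255, -0.967, 0.444], [0.0, 0.0, 0.0, 1.0]]
```

View pics/w1.png

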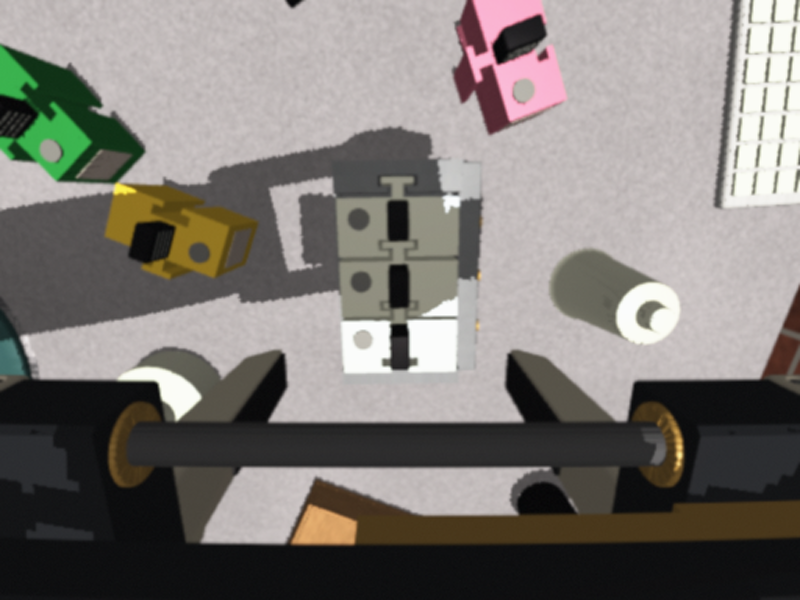

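The wrist view shows tabs a (400,347), b (400,287) and c (398,220). Body edges at column 400 are at rows 197, 259, 319 and 373, and the body sides are at about columns 340 and 459.

```bash
python3 - <<'E'
import pickle;from h import *
c=pickle.load(open('w1.pkl','rb'));s=.64
f=lambda u,v,z:ray(c,u*s,v*s,z).round(4)
print('tabtop',f(400,345,.128),f(400,285,.128),f(398,218,.128))
E1=[f(400,v,.092) for v in(374,319,259,197)];print('edges',E1)
print('sides a',f(343,345,.092),f(457,345,.092),'b',f(339,288,.092),f(458,288,.092),'c',f(336,225,.092),f(459,225,.092))
y=.185
ax=np.array([np.cos(y),np.sin(y),0]);ay=np.array([-np.sin(y),np.cos(y),0])
for n,(a,b) in {'a':(E1[0],E1[1]),'b':(E1[1],E1[2]),'c':(E1[2],E1[3])}.items(): print(n,'pt',((a+b)/2+.007*ay).round(4))
v=f(458,373,.092)-f(343,374,.092);print('yaw a front',np.arctan2(v[1],v[0]))
v=f(459,200,.092)-f(458,373,.092);print('yaw side',np.arctan2(-v[0],v[1]))
from workcell import status
o=status.observe();q=o['orientation'];print(o['position'],2*np.arctan2(q[1],q[0]))
E
```

```text
tabtop [0.5428 0.1693 0.128 ] [0.5341 0.217  0.128 ] [0.5236 0.2661 0.128 ]
edges [array([0.5505, 0.1295, 0.092 ]), array([0.5412, 0.1802, 0.092 ]), array([0.5318, 0.2316, 0.092 ]), array([0.5228, 0.2811, 0.092 ])]
sides a [0.4959 0.1477 0.092 ] [0.5951 0.1655 0.092 ] b [0.4851 0.198  0.092 ] [0.5849 0.216  0.092 ] c [0.475 0.25  0.092] [0.5745 0.2678 0.092 ]
a pt [0.5446 0.1617 0.092 ]
b pt [0.5352 0.2128 0.092 ]
c pt [0.526  0.2632 0.092 ]
yaw a front 0.18641531201920228
yaw side 0.21012214544133032
[0.53131433 0.21672609 0.27765438] 1.755958984098591
```

{"op": "drive_tool", "data": {
  "steps": [0.002,0,-0.03,0,0.3,0.002,0,-0.03,0,0.4,0,0,-0.03,0,0.5,0,0,-0.03,0,0.5,0,0,-0.03,0,0.5,0,0,-0.02,0,0.5,0,0,0,0,0.5,0,0,0,0,0.5]
}}

```text
time: 2.95
position: [0.5355, 0.2096, 0.1092]
orientation: [0.643, 0.766, -0.0, -0.0]
ft_force: [-0.5, 0.2, 0.7]
width: 0.502
gripper_force: 0.0
```

{"op": "drive_tool", "data": {
  "steps": [0,0.003,-0.009,0,0.6,0,0,0,0,0.8,0,0,0,0,1,0,0,0,0,1,0,0,0,0,1,0,0,0,0,1],
  "force": 25
}}

```text
time: 3.55
position: [0.5356, 0.2127, 0.1001]
orientation: [0.643, 0.766, 0.0, 0.0]
ft_force: [-1.5, -0.5, 2.9]
width: 0.171
gripper_force: 25.0
```

{"op": "drive_tool", "data": {
  "steps": [0,0,0.001,0,1,0,0,0.001,0,1,0,0,0.001,0,1,0,0,0.001,0,1,0,0,0,0,1]
}}

```text
time: 4.05
position: [0.5349, 0.2124, 0.1023]
orientation: [0.643, 0.766, -0.001, -0.0]
ft_force: [3.9, 0.6, -18.9]
width: 0.169
gripper_force: 25.0
```

Cart b stops dead at 2 mm, so it is latched. I'll lower it back, release it and try a.

{"op": "drive_tool", "data": {
  "steps": [0,0,-0.002,0,1,0,0,-0.002,0,1,0,0,0,0,0.8,0,0,0,0,0.5,0,0,0,0,0.5,0,0,0.02,0,0.5,0,0,0.03,0,0.5,0.005,-0.025,0,0,0.5,0.0045,-0.026,0,0,0.5,0,0,0,0,0.5,0,0,-0.03,0,0.5,0,0,-0.02,0,0.5,0,0,0,0,0.5,0,0,0,0,0.8,0,0,0,0,1,0,0,0,0,1,0,0,0,0,1,0,0,0,0,1]
}}

```text
time: 5.85
position: [0.5451, 0.1618, 0.1003]
orientation: [0.643, 0.766, 0.0, 0.0]
ft_force: [-1.4, 0.4, 4.5]
width: 0.167
gripper_force: 25.0
```

{"op": "drive_tool", "data": {
  "steps": [0,0,0.001,0,1,0,0,0.001,0,1,0,0,0.001,0,1,0,0,0.001,0,1,0,0,0,0,1]
}}

```text
time: 6.35
position: [0.5449, 0.1616, 0.1037]
orientation: [0.643, 0.766, -0.0, -0.0]
ft_force: [-0.4, 0.2, -3.5]
width: 0.172
gripper_force: 25.0
```

Cart a rises 3.4 mm under its own weight of about 3.5 N, so it is the released one. I'll lift it straight up.

{"op": "drive_tool", "data": {
  "steps": [0,0,0.004,0,1,0,0,0.006,0,1,0,0,0.008,0,1,0,0,0.008,0,1,0,0,0.008,0,1,0,0,0.008,0,1,0,0,0,0,1],
  "force": 35
}}

```text
time: 7.05
position: [0.5454, 0.1618, 0.1472]
orientation: [0.643, 0.766, 0.001, 0.001]
ft_force: [-0.1, -0.4, -2.9]
width: 0.171
gripper_force: 35.0
```

{"op": "drive_tool", "data": {
  "steps": [0,0,0.008,0,1,0,0,0.008,0,1,0,0,0.008,0,1,0,0,0.008,0,1,0,0,0.008,0,1,0,0,0.008,0,1,0,0,0.01,0,1,0,0,0.015,0,1,0,0,0.015,0,1,0,0,0.012,0,1,0,0,0.01,0,1,0,0,0,0,1,0,0,0,0,1]
}}

```text
time: 8.35
position: [0.5449, 0.1617, 0.2554]
orientation: [0.643, 0.766, -0.0, -0.0]
ft_force: [-1.2, 0.3, -4.3]
width: 0.168
gripper_force: 35.0
```

```bash
python3 look.py top t2; python3 - <<'E'
import pickle,cv2
c=pickle.load(open('t2.pkl','rb'));im=c['frame'][:,:,::-1]
cv2.imwrite('pics/t2c.png',cv2.resize(im[110:230,130:360],(800,417),interpolation=cv2.INTER_CUBIC))
E
```

```text
8.4 [0.5448 0.1616 0.255 ] [ 6.42609007e-01  7.66194153e-01 -3.51332452e-04 -2.48085670e-04] [-0.32  0.65 -3.5 ] 0.1715830508827748
[[-0.027, -0.995, 0.096, 0.347], [-1.0, 0.028, 0.009, -0.006], [-0.012, -0.096, -0.995, 1.387], [0.0, 0.0, 0.0, 1.0]]
```

View pics/t2c.png

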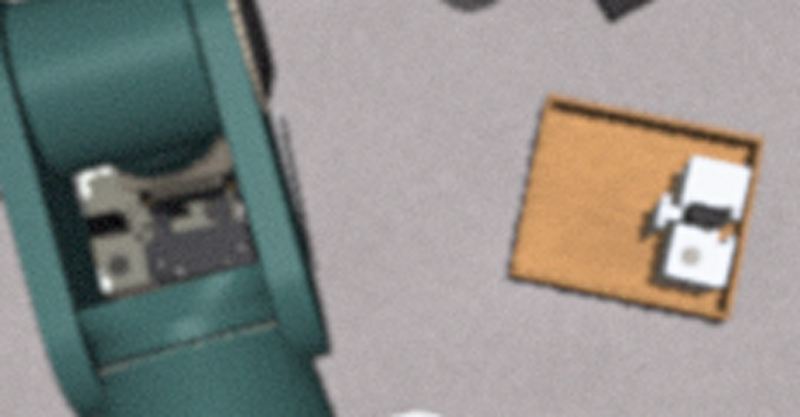

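The crop shows the cartridge in the gripper above the dock, and the tray unchanged with corners at (548,97), (762,138), (725,320) and (510,278). The free half is clear. I'll carry the cartridge over, then check.

{"op": "drive_tool", "data": {
  "steps": [0,-0.005,0,-0.008,1,0,-0.012,0,-0.018,1,0,-0.02,0,-0.028,1,0,-0.025,0,-0.036,1,0,-0.028,0,-0.04,1,0,-0.028,0,-0.04,1,0,-0.028,0,-0.04,1,0,-0.028,0,-0.04,1,0,-0.028,0,-0.04,1,0,-0.027,0,-0.04,1,0,-0.025,0,-0.036,1,0,-0.02,0,-0.028,1,0.001,-0.012,0,-0.018,1,0,-0.005,0,-0.008,1,0,0,0,0,1,0,0,0,0,1]
}}

```text
time: 10.0
position: [0.5459, -0.1288, 0.2556]
orientation: [0.788, 0.616, 0.0, -0.0]
ft_force: [-0.1, -1.0, -4.3]
width: 0.171
gripper_force: 35.0
```

```bash
python3 look.py wrist w2; python3 - <<'E'
import pickle;from h import *
c=pickle.load(open('cams.pkl','rb'))['scene'];s=.64
R=[ray(c,u*s,v*s,.045).round(4) for u,v in((430,385),(365,430),(328,380),(393,340))];print(*R,np.mean(R,0))
y=-.235;ax=np.array([np.cos(y),np.sin(y),0]);ay=np.array([-np.sin(y),np.cos(y),0]);C=np.array([.536,-.171,.045])
w=pickle.load(open('w2.pkl','rb'))
for a,b in((.08,.095),(.08,-.095),(-.08,-.095),(-.08,.095)):
    P=C+a*ax+b*ay;print(P.round(3),'scene',proj(c,P)/s,'wrist',proj(w,P)/s)
E
```

```text
10.05 [ 0.546  -0.1287  0.2557] [ 7.87916145e-01  6.15782541e-01  9.43923948e-05 -4.47016343e-05] [-0.25  0.39 -3.48] 0.17167981501730614
[[0.97, -0.234, -0.062, 0.563], [-0.242, -0.938, -0.247, -0.061], [0.0, 0.255, -0.967, 0.421], [0.0, 0.0, 0.0, 1.0]]
[ 0.6388 -0.1067  0.045 ] [ 0.605  -0.2876  0.045 ] [ 0.4549 -0.2556  0.045 ] [ 0.494  -0.0759  0.045 ] [ 0.548175 -0.18145   0.045   ]
[ 0.636 -0.097  0.045] scene [[431.74788654 381.512561  ]] wrist [[485.65195685 218.05361018]]
[ 0.592 -0.282  0.045] scene [[362.45924127 424.56388542]] wrist [[476.99749806 414.10863872]]
[ 0.436 -0.245  0.045] scene [[325.66597778 372.06198224]] wrist [[315.51493454 415.52200312]]
[ 0.48  -0.06   0.045] scene [[393.32890481 332.44503106]] wrist [[302.91351241 219.85090733]]
```

View pics/w2.png

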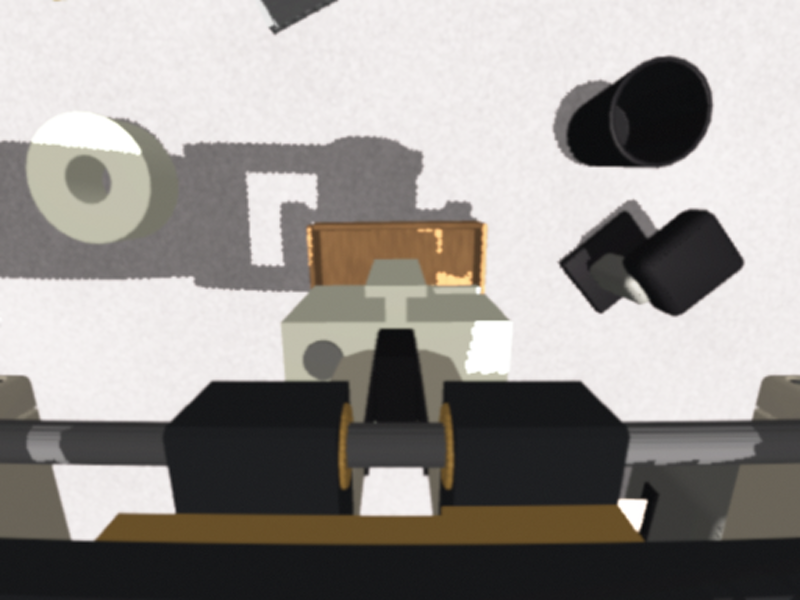

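The wrist view shows the tray's +y rim at row ~223, columns 306–485. That is about 4 px lower than predicted, so I'll shift y by -4 mm and descend.

{"op": "drive_tool", "data": {
  "steps": [0.001,-0.004,-0.006,0,1,0,0,-0.014,0,1,0,0,-0.02,0,1,0,0,-0.02,0,1,0,0,-0.02,0,1,0,0,-0.02,0,1,0,0,-0.02,0,1,0,0,-0.015,0,1,0,0,-0.01,0,1,0,0,-0.008,0,1,0,0,-0.005,0,1,0,0,0,0,1,0,0,0,0,1]
}}

```text
time: 11.35
position: [0.5472, -0.1334, 0.0982]
orientation: [0.788, 0.615, 0.0, 0.0]
ft_force: [0.9, 0.5, -3.5]
width: 0.167
gripper_force: 35.0
```

{"op": "drive_tool", "data": {
  "steps": [0,0,-0.001,0,1,0,0,-0.001,0,1,0,0,-0.001,0,1,0,0,0,0,1]
}}

```text
time: 11.75
position: [0.5469, -0.1333, 0.0946]
orientation: [0.788, 0.615, -0.0, -0.0]
ft_force: [0.1, 0.6, -4.3]
width: 0.167
gripper_force: 35.0
```

{"op": "drive_tool", "data": {
  "steps": [0,0,-0.001,0,1,0,0,-0.001,0,1,0,0,0,0,1,0,0,0,0,1]
}}

```text
time: 12.15
position: [0.5471, -0.1334, 0.0933]
orientation: [0.788, 0.615, 0.0, 0.0]
ft_force: [-2.8, 1.4, 5.6]
width: 0.166
gripper_force: 35.0
```

{"op": "drive_tool", "data": {
  "steps": [0,0,0,0,0.8,0,0,0,0,0.65,0,0,0,0,0.5,0,0,0,0,0.5,0,0,0,0,0.5,0,0,0.01,0,0.5,0,0,0.02,0,0.5,0,0,0.03,0,0.5,0,0,0.04,0,0.5,0,0,0.04,0,0.5,0,0,0.04,0,0.5,-0.03,0,0.03,0,0.5,-0.04,0,0,0,0.5,-0.04,0,0,0,0.5,0,0,0,0,0.5]
}}

```text
time: 13.65
position: [0.4341, -0.1333, 0.3049]
orientation: [0.788, 0.615, 0.001, 0.002]
ft_force: [-0.2, 0.1, 1.1]
width: 0.501
gripper_force: 0.0
```

```bash
python3 look.py scene s3; python3 - <<'E'
import pickle,cv2
c=pickle.load(open('s3.pkl','rb'));im=c['frame'][:,:,::-1]
cv2.imwrite('pics/s3c.png',cv2.resize(im[130:290,190:390],(750,600),interpolation=cv2.INTER_CUBIC))
E
```

```text
13.7 [ 0.4357 -0.1334  0.3044] [0.78849784 0.61503534 0.00085409 0.00139828] [0.44 0.52 0.4 ] 0.500952247251902
[[0.742, 0.563, -0.363, 1.104], [0.67, -0.624, 0.402, -0.691], [0.0, -0.542, -0.841, 1.541], [0.0, 0.0, 0.0, 1.0]]
```

View pics/s3c.png

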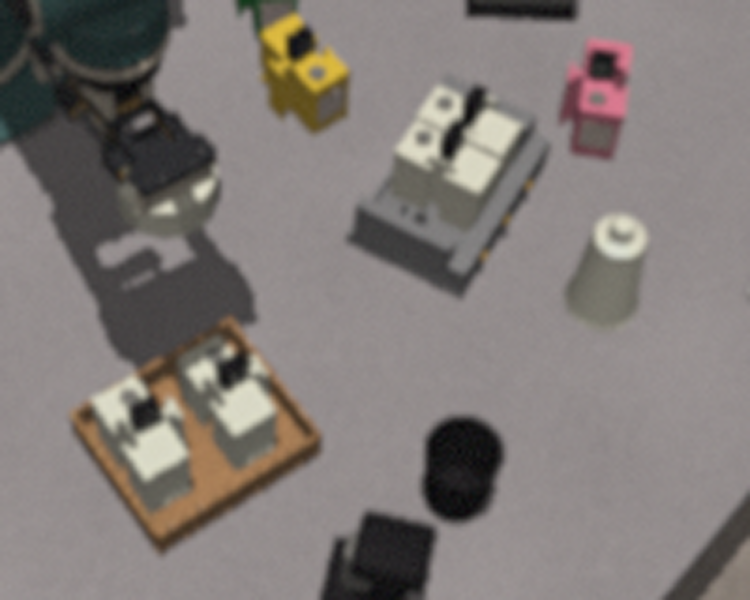

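The released cartridge stands upright in the free half at (230,405), beside the old one at (140,440). Carts b and c are still home in the dock at (455,135), and the robot is clear of everything.

```bash
python3 -c "
from workcell import job
print(job.close_job())"
```

```text
the job is handed in; nothing more can be done
None
```

Cart_a was the released cartridge: I lifted it straight out, stood it upright in the tray's free half and handed the job in at about 14 s; cart_b tested latched, and cart_c was never tugged because cart_a had already come free.

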